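Feed a blank along the fence with a push stick

ROBOT

A 7-joint arm with a two-finger parallel gripper is mounted at the origin on a cart in front of the work surface, level with it; the furniture and walls round the work are solid. World frame = base frame: x ahead of the robot, y to its left, z up, the work surface at z = 0. Lengths are in mm, angles in rad, forces in N, time in s.
With the tool pointing down it reaches from about 400 to 925 mm from the base axis. Payload 4.1 kg.
Tool frame: the origin (TCP) lies between the finger pads; the fingertips stand 22 mm ahead of it and the grasp point (between the pads) lies 3 mm ahead of it; z points along the fingers, y is the line along which they close (so a half turn about z gives the same grasp; the last joint's range is limited). The gripper opens to 85 mm and grips with 20 to 120 N. Pads are 22 mm wide; open, the fingers measure 114 mm over their backs; the gripper's body (76 mm by 85 mm) begins 54 mm behind the grasp point. The pads swing forward as they close: fully open they stand 13 mm farther back than shut.
Start: joints at [-1.241, 0.398, 0.045, 1.537, -0.019, 1.207, -0.051], TCP at [270.241, 591.197, 225.747] pointing down, gripper open.
Joint ranges: [-2.82, 2.82], [-0.49, 2.23], [-1.37, 1.46], [0, 2.46], [-1.36, 4.5], [0.23, 2], [-2.94, 2.94]. Speed limits (rad/s): [2.57, 2.57, 3.14, 3.14, 3.14, 3.14, 3.14].

INTERFACE

Orientations are given as a unit quaternion [w, x, y, z].
In Python, from bench import r, claw, solver, cams, ticket, sensors gives the robot as it stands. Calls block until the motion is done:
- r.goto(position, orientation): joint-space move of the TCP to a pose.
- r.move_straight(position, orientation=None, v=150, until_force=None): straight line of the TCP; orientation=None keeps the orientation; v is the mean speed in mm/s. With until_force (N) it stops when the force on the tool has changed by that much, and returns True; else False.
- r.move_joints(angles): joint-space move.
- claw.set_gripper(opening): finger opening in mm; the grip force is fixed at half the most; returns when the fingers have stopped.
- r.pause(seconds).
- solver.solve_ik(position, orientation): joint angles nearest the present ones, or None.
- cams.snapshot(name): name is "scene" or "top" or "wrist"; returns the picture (480x640x3 uint8, red, green, blue); there is no depth.
- cams.get_calibration(name): a dict with "fx", "fy", "cx", "cy" (pixels), "eye" and "orientation" of the camera in the world. Camera axes: x right, y up, looking along -z (the intrinsics and any distortion apply to the point x, -y, -z); pixel columns grow to the right and rows downward; lengths in mm; the calibration is good to about 2 mm. A picture is of the moment at which its call begins: read the wrist's pose just before it. get_calibration takes no time and is no camera call; for the wrist camera it gives the pose at the moment of the call.
A pose or a line that the arm cannot do raises r.Unreachable and nothing moves.
- ticket.finish_job(): hands the job in; it is judged then, once.
Trained networks look in the newest picture that a camera, given by its name, has taken for a name from the list of things; names that differ only in an ending like _2 or _b are one class to them, and where a whole thing is asked for, a point or a joint stands for the part that bears it (a point fixed in the world has none). Each returns a list of dicts, best first, with "p" (0 to 1); they miss things now and then, are a little off and sometimes report something else, mostly with a low value. They report only what shows in the picture. A call takes as long as a camera call.
- cams.find_in(camera, thing): "at" ([column, row] in pixels, amid what is visible of it).
Readings, each from a call of its own:
- sensors.read_time(): time.
- sensors.read_qpos(): joint angles.
- sensors.read_dq(): joint speeds.
- sensors.read_effort(): joint torques, N m.
- sensors.read_ee_pos(): TCP position.
- sensors.read_tcp_rot(): TCP orientation.
- sensors.read_contact_force(): force on the tool from outside, world axes, zero at the start.
- sensors.read_wrist_torque(): the same for the moment, N m.
- sensors.read_gripper_width(): finger opening in mm.
- sensors.read_grip_force(): force on a finger pad.
Only numpy, scipy, OpenCV 4.12 (cv2) and the standard library are available. Lean on these libraries where they do the work, as an engineer would, in place of code of your own. Each camera call takes 0.05 s, during which the arm holds its last target. There are 200 camera calls.

TASK

Pick up the push stick by its upright grip and use it to press the wooden blank flush against the fence of the sanding jig, then feed it along the fence over the abrasive strip until it is fully home against the end stop. Keep it pressed flush on the fence the whole way with a steady push of about 10 N (no less than 5 N, never more than 16 N), meet the stop no harder than 20 N, and keep the hand off the blank. Then draw the stick back and stand it down on its sole, no longer touching the blank, leaving the blank home and flush.

Things in the scene. Friction and masses are not known exactly. Their poses are not given: they have to be found in the camera images.
- bed: plywood board of the sanding jig, fixed to the bench, 160 (x) x 400 (y) x 12 mm, dark abrasive strip on top. Origin: centre of its underside. Blank and fence stand on its top, 12 mm above the bench. A loose nut lies near its front edge by the stop (about x -60, y 160 mm) and may be ignored.
- fence: fixed wooden rail on the bed, 22 mm thick, 370 mm long, 40 mm high, up to 2 degrees out of parallel with the bed. Origin: mid-length foot of its guiding face, at bed-top height. Guiding face: plane x = 0, y -185 to +185 mm; the rail lies at +x, the blank at -x. +y is the feed direction. Flush, the blank's centre is at x = -28 mm, its y axis parallel to the fence's. Rigid: feel the push.
- stop: wooden end stop fixed to the fence's +y end, 62 x 22 x 34 mm, standing out to -x from the face, rigid. Its body has the same origin and axes as the fence; the face the blank meets is at y = +165 mm.
- home (a point): where the underside centre of the blank belongs at the end: flush on the fence and touching the stop (fence frame x -28, y +115 mm, bed-top height). Axes as the fence.
- blank: loose light hardwood block, 56 (x) x 100 (y, along the feed) x 36 mm high, two dark dowel holes on top, 0.2 to 0.4 kg; drags on the bed with 1 to 3 N. Origin: centre of its underside. At the start about y = -120 mm in the fence's frame, 6 to 18 mm off the face, up to 0.12 rad askew; the abrasive strip begins when its centre passes y = -75 mm: be flush before.
- stick: loose dark wooden push stick, 0.24 kg, standing on its sole on the bench right of the bed. Origin: underside of the sole, under the middle of its width; z up, +y its nose. Sole: x -22 to +22, y -65 to +75 mm, 22 mm high. Upright grip plate for the hand: x -9 to +9, y -8 to +48 mm, top at z = 100 mm; pinch it across x from above.
- heel (a point): inner corner of the push stick's notched nose (stick frame x -10, y +75, z 11 mm; axes as the stick). The sole's front end (plane y = 0 of the heel, x 0 to +32 mm) bears on the rear face of the blank. A 12 mm thick, 22 mm high cheek runs on 50 mm forward at x -12 to 0; its inner face (x = 0) bears on the blank's side away from the fence. Engaged, the blank's centre is at x +28, y +50 mm.

How it is judged:
By the outcome, as a careful person would: the job done as asked, in the order asked, and still so for the second after the job is handed in, with the robot touching nothing.
It also fails if it takes over 69 s, if anything falls off the work surface, if the arm or the gripper's body presses on something with over 40 N, if the wrist force passes 120 N, or if a joint passes its speed limit or range.

## Working session

There is one attempt and no reset: what is moved stays moved. The work goes in short steps, each a Python script; the robot and the scene stay as the last script left them, time stands still between calls to the robot, and variables do not carry over. Pictures are saved under pics/ and viewed, at most 10 in all, crops included, and the job is handed in when it is done.

```bash
ls; mkdir -p pics
python3 - <<'E'
from bench import r, claw, solver, cams, ticket, sensors
import cv2,json
for n in ["scene","top"]:
    im=cams.snapshot(n); cv2.imwrite(f"pics/{n}0.png",im[:,:,::-1])
    c=cams.get_calibration(n); print(n,c)
    for t in ["bed","fence","stop","blank","stick","heel"]:
        print(t,[(d['at'],round(d['p'],2)) for d in cams.find_in(n,t)][:3])
print(cams.get_calibration("wrist"), sensors.read_time(), sensors.read_tcp_rot(), sensors.read_contact_force())
E
```

```text
pics
scene {'fx': 495.59983223779074, 'fy': 495.59983223779074, 'cx': 321.5471707373344, 'cy': 241.95191979631522, 'eye': array([  15.66438249, -721.25902428,  582.48560417]), 'orientation': array([ 0.8364111 ,  0.47401646, -0.14572587, -0.23342843])}
bed [([270.1, 235.8], 0.76)]
fence [([301.6, 217.0], 0.9)]
stop []
blank [([303.6, 237.9], 0.94)]
stick [([405.7, 352.7], 0.67)]
heel [([405.5, 351.4], 0.96)]
top {'fx': 514.3840845655615, 'fy': 514.3840845655615, 'cx': 327.0453752246665, 'cy': 240.9304314943515, 'eye': array([ 322.38194733,   44.9114557 , 1110.99978219]), 'orientation': array([-0.6937701 , -0.06712512,  0.05174776,  0.71519189])}
bed [([259.2, 264.9], 0.62)]
fence [([259.5, 227.9], 0.85)]
stop [([180.8, 249.8], 0.78), ([495.5, 257.8], 0.69)]
blank [([314.5, 250.5], 0.68)]
stick [([493.4, 258.4], 0.95)]
heel [([493.5, 258.6], 0.95)]
{'fx': 405.3460637373892, 'fy': 405.3460637373892, 'cx': 319.26839076041875, 'cy': 237.06732474867414, 'eye': array([201.40013201, 622.63383273, 374.3979555 ]), 'orientation': array([ 0.83176228, -0.12604023, -0.08154105,  0.53444965])} 0.7 [1.22483333e-05 2.12711258e-01 9.77115097e-01 8.41231104e-05] [1.14957319 0.04251357 0.10088238]
```

View pics/top0.png

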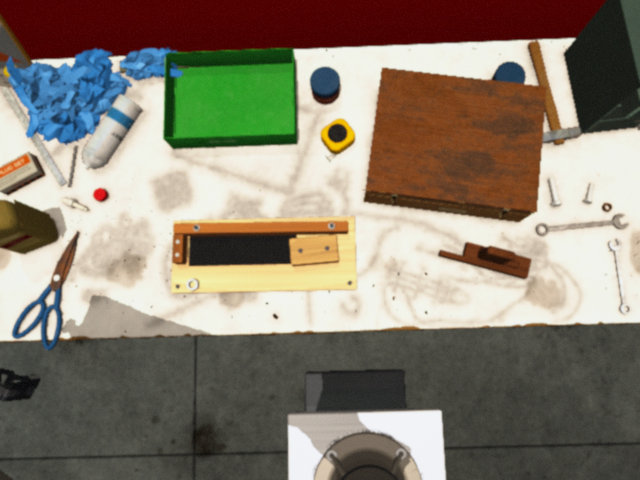

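View pics/scene0.png

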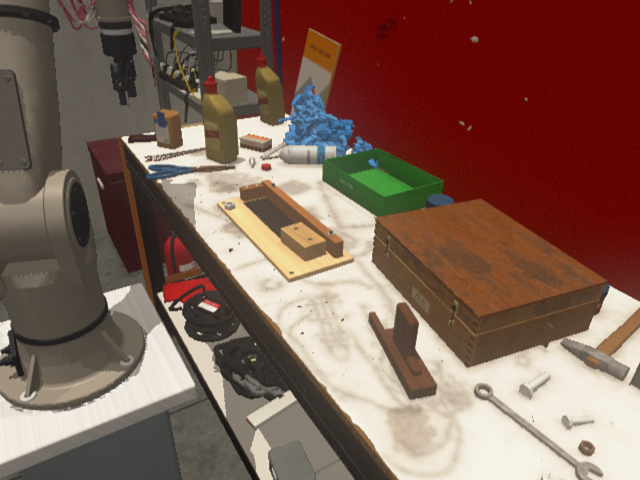

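Top view: bed spans about (173–355, 217–292), fence on its far side, stop at (180,245), blank at (314,250). The stick is at (490,258) with its nose to the left (+y) and its cheek on the near side.

```bash
cat > h.py <<'E'
from bench import r, claw, solver, cams, ticket, sensors
import numpy as np, cv2
from scipy.spatial.transform import Rotation as Ro
def Rq(q): q=np.array(q); return Ro.from_quat([q[1],q[2],q[3],q[0]])
def tool(yaw): # tool y along the x axis of a thing with that yaw
    p=yaw+np.pi/2; return [0.,float(np.cos(p/2)),float(np.sin(p/2)),0.]
def p2w(c,px,z):
    d=Rq(c['orientation']).apply([(px[0]-c['cx'])/c['fx'],-(px[1]-c['cy'])/c['fy'],-1])
    e=np.array(c['eye']); return e+d*(z-e[2])/d[2]
def w2p(c,P):
    v=Rq(c['orientation']).inv().apply(np.atleast_2d(P)-np.array(c['eye']))
    return np.c_[c['cx']+c['fx']*v[:,0]/-v[:,2], c['cy']-c['fy']*v[:,1]/-v[:,2]]
E
python3 - <<'E'
from h import *
np.set_printoptions(precision=1,suppress=True)
c=cams.get_calibration("top")
for n,p,z in [("bedTL",(173,217),12),("bedTR",(355,217),12),("bedBR",(356,289),12),("bedBL",(172,291),12),("blank",(314.5,250.5),48),("fence L",(174,234),52),("fence R",(348,231),52),
 ("stick nose",(440,253),22),("stick back",(529,272),22),("grip",(490,250),100),("boxBL",(365,203),100),("boxBR",(527,217),100),("stop",(180,248),46)]: print(n,p2w(c,p,z))
w=cams.get_calibration("wrist"); print(Rq(w['orientation']).apply([0,0,-1]))
im=cv2.imread("pics/top0.png")[225:300,420:550]; 
cv2.imwrite("pics/t1.png",cv2.resize(im,None,fx=6,fy=6,interpolation=cv2.INTER_CUBIC)[:600,:800])
for p in [(590,-190,400),(520,-190,330),(500,-60,330)]:
    print(solver.solve_ik(list(p),tool(0)))
E
```

```text
bedTL [573.9 403.7  12. ]
bedTR [560.5   3.7  12. ]
bedBR [403.6   7.5  12. ]
bedBL [411.3 402.3  12. ]
blank [483.9  92.3  48. ]
fence L [528.  387.7  52. ]
fence R [522.3  21.   52. ]
stick nose [ 474.  -173.5   22. ]
stick back [ 427.6 -357.3   22. ]
grip [ 465.9 -256.4  100. ]
boxBL [569.5 -14.2 100. ]
boxBR [ 529.9 -334.8  100. ]
stop [498.7 376.3  46. ]
[ 0.3 -0.1 -1. ]
[-0.5  0.4  1.1  1.3 -0.4  1.6  0.6]
[-0.6  0.3  1.1  1.6 -0.3  1.4  0.6]
[-0.7  0.1  0.8  1.7 -0.1  1.3  0.1]
```

Run:
```python
from h import *
np.set_printoptions(precision=4,suppress=True)
def look(tag,things):
    c=cams.get_calibration("wrist"); im=cams.snapshot("wrist"); cv2.imwrite(f"pics/{tag}.png",im[:,:,::-1])
    np.save(f"pics/{tag}.npy",c,allow_pickle=True)
    for t in things: print(tag,t,[(d['at'],round(d['p'],2)) for d in cams.find_in("wrist",t)][:2])
r.goto([485,230,310],tool(-0.033)); look("w_bed",["blank","fence","stop"])
r.goto([460,-260,250],tool(-0.245)); look("w_stick",["stick","heel"])
print(sensors.read_time(),sensors.read_qpos())
```

```text
w_bed blank [([324.5, 304.0], 0.6)]
w_bed fence [([367.9, 179.0], 0.83)]
w_bed stop []
w_stick stick [([321.7, 213.4], 0.83)]
w_stick heel [([319.3, 216.9], 0.72)]
4.425 [-0.4619  0.2953  1.0921  1.8121 -0.2806  1.2039  0.4722]
```

View pics/w_bed.png

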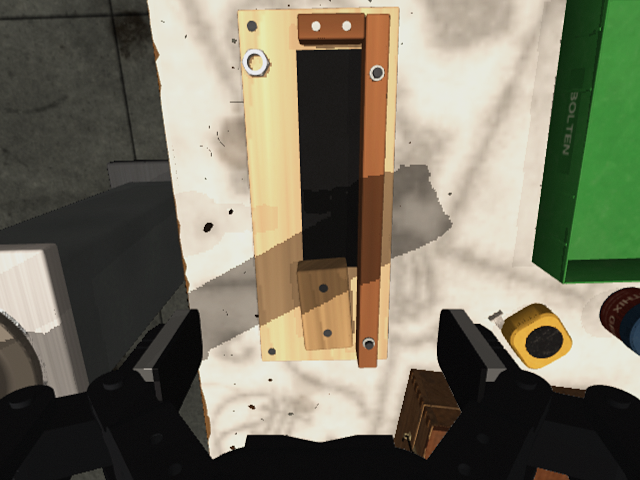

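View pics/w_stick.png

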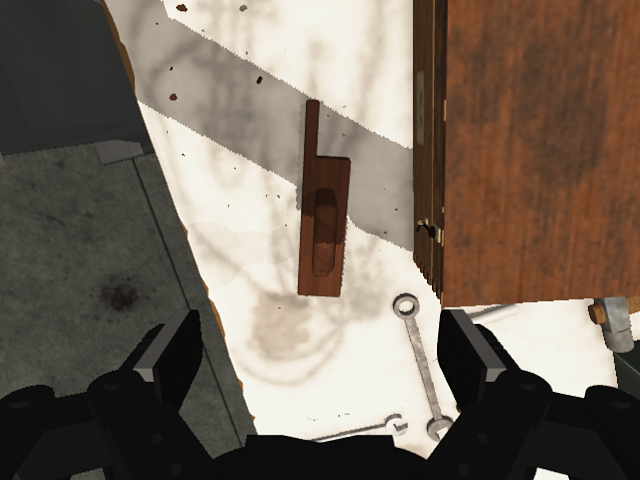

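Wrist views: bed corners (238,11),(398,8),(387,358),(262,360), fence inner top edge (366,14)–(358,366), blank top corners (298,263),(347,258),(354,347),(306,350). Stick: cheek tip (306–319,100), heel corner (318,156), sole front right (350,158), rear (298–339,296). I'll fit poses and check the overlay.

```bash
cat > fit.py <<'E'
from h import *
from scipy.optimize import least_squares
np.set_printoptions(precision=4,suppress=True)
def pose(s,P):
    P=np.array(P,float); c,n=np.cos(s[2]),np.sin(s[2])
    return np.c_[s[0]+c*P[:,0]-n*P[:,1], s[1]+n*P[:,0]+c*P[:,1], P[:,2]]
def fit(c,P,px,s0):
    o=least_squares(lambda s:(w2p(c,pose(s,P))-np.array(px)).ravel(),s0,x_scale=[10,10,.1],loss='soft_l1'); 
    print(np.round(o.fun.reshape(-1,2),1).tolist()); return o.x
box=lambda x0,x1,y0,y1,z:[(x0,y0,z),(x1,y0,z),(x1,y1,z),(x0,y1,z)]
E
cat > fit1.py <<'E'
from fit import *
ld=lambda t:np.load(f"pics/{t}.npy",allow_pickle=True).item()
cb,cs=ld("w_bed"),ld("w_stick")
FP=[(0,-185,52),(22,-185,52),(22,185,52)]
fe=fit(cb,FP,[(358,366),(377,366),(389,14)],[520,200,-.03])
bed=fit(cb,box(-80,80,-200,200,12),[(262,360),(387,358),(398,8),(238,11)],[490,200,-.03])
bl=fit(cb,box(-28,28,-50,50,48),[(306,350),(354,347),(347,258),(298,263)],[484,92,.08])
SP=[(-22,125,22),(-10,125,22),(-10,75,22),(22,75,22),(22,-65,22),(-22,-65,22)]
st=fit(cs,SP,[(306,100),(319,100),(318,156),(350,158),(339,296),(298,294)],[450,-260,-.245])
print("fence",fe,"bed",bed,"blank",bl,"stick",st)
c,n=np.cos(fe[2]),np.sin(fe[2]); d=bl[:2]-fe[:2]; print("blank in fence",c*d[0]+n*d[1],-n*d[0]+c*d[1],bl[2]-fe[2])
def crop(t,c,polys,x,y,w,h,f):
    im=cv2.imread(f"pics/{t}.png")[y:y+h,x:x+w]; im=cv2.resize(im,None,fx=f,fy=f,interpolation=cv2.INTER_CUBIC)
    for s,P in polys: cv2.polylines(im,[np.int32(np.round((w2p(c,pose(s,P))-[x-.5,y-.5])*f))],True,(0,255,0),1)
    return im
a=crop("w_bed",cb,[(fe,box(0,22,-185,185,52)),(fe,box(-62,0,165,187,46)),(bl,box(-28,28,-50,50,48)),(bed,box(-80,80,-200,200,12))],230,0,175,380,1.55)
b=crop("w_stick",cs,[(st,SP),(st,box(-9,9,-8,48,100))],285,90,80,215,2.75)
o=np.zeros((600,520,3),np.uint8); o[:a.shape[0],:a.shape[1]]=a; o[:b.shape[0],290:290+b.shape[1]]=b; cv2.imwrite("pics/ov1.png",o)
E
python3 fit1.py
```

```text
[[0.0, 1.4], [-0.1, 1.2], [0.0, -2.6]]
[[-0.4, 2.3], [0.3, 2.2], [1.7, -0.9], [-1.4, -0.3]]
[[-0.3, -4.8], [0.2, -5.4], [1.5, 2.4], [-1.2, 1.6]]
[[-0.3, -2.0], [0.3, -1.2], [-1.7, 0.4], [1.1, 0.3], [1.3, 1.2], [-0.9, 1.0]]
fence [526.3071 206.8262  -0.016 ] bed [486.075  203.9511  -0.0096] blank [488.4278 102.063    0.0578] stick [ 454.8553 -297.1868   -0.2978]
blank in fence -36.19346829222411 -105.35750423007043 0.07381927786469697
```

View pics/ov1.png

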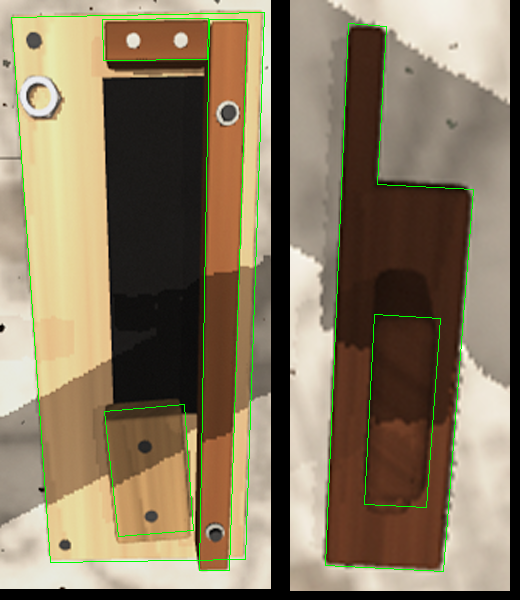

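The overlay agrees for fence, stop, bed and stick. The blank's front top edge is really at about row 266, so its y is about -110 mm. Now I'll grasp the stick.

Run:
```python
from fit import *
st=[454.86,-297.19,-.298]
g=pose(st,[(0,34,0)])[0]; q=tool(st[2]); print(g)
claw.set_gripper(60)
r.goto([g[0],g[1],170],q)
print(r.move_straight([g[0],g[1],60],v=100,until_force=8), sensors.read_ee_pos())
claw.set_gripper(0)
print(sensors.read_gripper_width(),sensors.read_grip_force(),sensors.read_ee_pos(),sensors.read_contact_force())
r.move_straight([g[0],g[1],110],v=80)
c=cams.get_calibration("wrist"); im=cams.snapshot("wrist"); cv2.imwrite("pics/w_g.png",im[:,:,::-1]); np.save("pics/w_g.npy",c,allow_pickle=True)
t,z=sensors.read_ee_pos(),sensors.read_time(); print(t,z,sensors.read_contact_force())
R=Rq(q); 
# predicted stick outline: stick lifted 50
P=np.array([(-22,125,72),(-10,125,72),(-10,75,72),(22,75,72)],float)
px=w2p(c,pose(st,P)); print(px)
im=im[:,:,::-1].copy(); cv2.polylines(im,[np.int32(px)],False,(0,255,0),1)
cv2.imwrite("pics/ov2.png",im)
```

```text
[ 464.8427 -264.6885    0.    ]
False [ 465.3347 -265.0281   60.5789]
17.5793510963944 58.68469834327698 [ 464.936  -264.6763   60.3379] [-0.7825 -0.1099  3.4095]
[ 464.5351 -264.3151  109.6246] 7.7417 [ 0.0438 -0.2417 -1.9563]
[[268.317   74.9458]
 [296.3171  74.963 ]
 [298.0544 190.3873]
 [366.8657 190.4271]]
```

View pics/ov2.png

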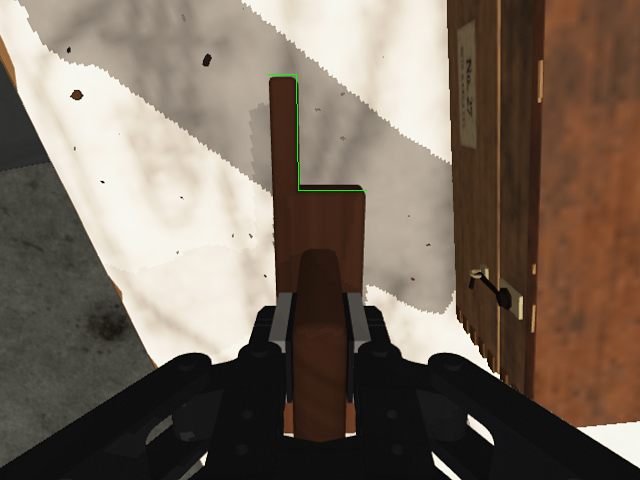

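```bash
cat >> fit.py <<'E'
FE=np.array([526.31,206.83,-.016]); YAW=-.018
def tcp(hx,hy,z=75.3):  # heel at (hx,hy) in fence frame
    p=pose(FE,[(hx+10,hy-41,z)])[0]; return [float(v) for v in p]
def heel(t):
    c,n=np.cos(FE[2]),np.sin(FE[2]); d=np.array(t)[:2]-FE[:2]; return np.array([c*d[0]+n*d[1]-10,-n*d[0]+c*d[1]+41])
def ff():
    f=np.array(sensors.read_contact_force()); c,n=np.cos(FE[2]),np.sin(FE[2]); return np.array([c*f[0]+n*f[1],-n*f[0]+c*f[1],f[2]])
E
python3 - <<'E'
from fit import *
r.goto(tcp(-76,-190,135),tool(YAW))
c=cams.get_calibration("wrist"); im=cams.snapshot("wrist"); np.save("pics/w_h.npy",c,allow_pickle=True)
im=im[:,:,::-1].copy(); cv2.imwrite("pics/w_h.png",im)
bl=[487.8,98.5,.06]
for s,P in [(bl,box(-28,28,-50,50,48)),(FE,box(0,22,-185,185,52)),(FE,box(-62,0,165,187,46))]:
    cv2.polylines(im,[np.int32(w2p(c,pose(s,P)))],True,(0,255,0),1)
cv2.imwrite("pics/ov3.png",im)
print(heel(sensors.read_ee_pos()),sensors.read_time(),ff())
E
```

```text
[ -75.7536 -191.8437] 8.75 [ 0.221   0.3286 -2.8073]
```

View pics/ov3.png

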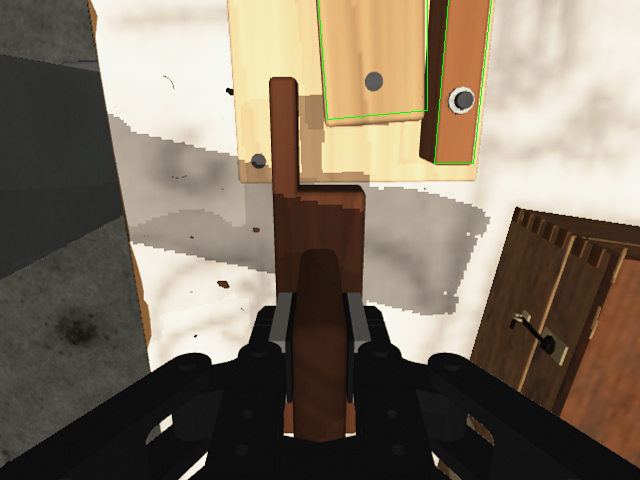

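The prediction lines up: blank rear at about row 115–122, and the cheek at (284,80–185) is clear to its left. I'll descend, close up from behind and press.

Run:
```python
from fit import *
r.move_straight(tcp(-76,-185,75.3),v=80)
r.pause(.3)
fs=np.array([ff() for _ in range(15)]); b=fs.mean(0); np.save("bias.npy",b); print("bias",b,fs.std(0),heel(sensors.read_ee_pos()),sensors.read_ee_pos()[2])
print(r.move_straight(tcp(-74,-161.5),v=30,until_force=3), heel(sensors.read_ee_pos()),ff()-b)
h=heel(sensors.read_ee_pos())
print(r.move_straight(tcp(-55,h[1]),v=15,until_force=6), heel(sensors.read_ee_pos()))
for _ in range(5): print(ff()-b); r.pause(.05)
print(sensors.read_time(),heel(sensors.read_ee_pos()))
```

```text
bias [-0.1607 -0.6374 -2.428 ] [0. 0. 0.] [ -75.7419 -184.9096] 75.60679133492401
False [ -74.029 -161.496] [0.6526 0.7431 0.6331]
False [ -56.0049 -161.0323]
[-4.0625  3.2829 -1.3546]
[-3.9502  2.4094  0.2841]
[-3.9004  2.7621 -0.9594]
[-4.9693  3.2364 -0.9481]
[-4.9218  2.4554 -0.7097]
12.55 [ -56.0447 -161.0454]
```

```bash
cat >> fit.py <<'E'
def push(n=3):
    v=[]
    for _ in range(n): v.append(ff()); r.pause(.02)
    return np.load("bias.npy")-np.mean(v,0)
E
python3 - <<'E'
from fit import *
cx=-55.; cy=-161.
for _ in range(4):
    f=push(); cx+=np.clip((9.5-f[0])/4.5*.7,-.7,.7); r.move_straight(tcp(cx,cy),v=10); 
print("pressed",cx,push(),heel(sensors.read_ee_pos()),sensors.read_time())
k=0; dx=0.
while cy<48:
    cy+=5 if cy<-135 else 9
    r.move_straight(tcp(cx,cy),v=25)
    f=push(2); h=heel(sensors.read_ee_pos())
    if k%2==0 or not 6.5<f[0]<12.5: print(round(cx,2),cy,f,h)
    k+=1
    if np.hypot(f[0],f[1])>15 or f[0]<5: print("off")
    if f[0]>15 or abs(f[1])>14: break
    cx+=np.clip((9.5-f[0])/4.5*.5,-.5,.5)
print(cx,cy,push(),heel(sensors.read_ee_pos()),sensors.read_time(),sensors.read_gripper_width())
E
```

```text
pressed -52.80512005956865 [ 7.4227 -1.7013 -3.5451] [ -55.6163 -161.0916] 13.8
-52.81 -156.0 [ 8.2     3.9801 -3.1174] [ -55.7821 -159.2461]
-52.5 -146.0 [ 8.5924  6.6723 -3.7864] [ -55.7404 -150.8036]
-52.31 -136.0 [ 9.0985  6.7445 -5.3758] [ -55.6495 -141.0385]
-52.22 -122.0 [ 9.2334  7.4551 -5.6265] [ -55.6005 -127.2388]
-52.06 -104.0 [ 9.3699  8.4946 -5.7126] [ -55.5119 -109.5064]
-52.01 -86.0 [ 9.3203  8.7778 -6.618 ] [-55.4223 -91.5807]
-51.95 -68.0 [ 9.2487  8.9625 -7.2737] [-55.3246 -73.6758]
-51.91 -50.0 [ 9.3997  9.2115 -6.454 ] [-55.2501 -55.7025]
-51.89 -32.0 [ 9.8914  8.3274 -7.1261] [-55.1659 -37.7514]
-51.89 -14.0 [ 9.3679  8.8825 -8.3848] [-55.0736 -19.7095]
-51.77 4.0 [ 9.5732  9.6247 -8.6973] [-55.0187  -1.9507]
-51.75 22.0 [ 9.7391  9.111  -7.5696] [-54.9095  16.1428]
-51.76 40.0 [ 9.3295  8.7146 -8.0927] [-54.8478  34.1605]
-51.67898454425031 49.0 [ 8.8848  9.0382 -8.0895] [-54.8051  43.1759] 26.9833 17.58362573167959
```

Run:
```python
from fit import *
cx=-51.67
for cy in (54,58,62,66,70,74,78):
    hit=r.move_straight(tcp(cx,cy),v=14,until_force=5)
    f=push(2); h=heel(sensors.read_ee_pos()); print(hit,cy,round(cx,2),f,h,sensors.read_time())
    if hit or f[1]>13.5: break
    cx+=np.clip((9.5-f[0])/4.5*.5,-.5,.5)
r.pause(.3)
print(push(),heel(sensors.read_ee_pos()))
```

```text
False 54 -51.67 [ 9.6728  9.9423 -9.1814] [-54.7858  47.6377] 27.525
False 58 -51.69 [ 9.3855 10.0441 -8.132 ] [-54.7667  51.8538] 27.9917
False 62 -51.68 [ 9.4446  9.8541 -8.0919] [-54.7221  55.7716] 28.4583
False 66 -51.67 [10.5499  9.713  -8.4189] [-54.6923  59.8289] 28.925
False 70 -51.79 [ 9.3844  9.0416 -7.9917] [-54.7479  64.1144] 29.3917
True 74 -51.77 [-0.3536 -1.1544 -0.5016] [-56.0232  65.4352] 29.725
[-0.8547 -0.3384 -0.8969] [-58.0195  65.3482]
```

Run:
```python
from fit import *
for cx,cy in ((-54,65),(-51.8,66),(-51.7,69),(-51.7,71.5)):
    r.move_straight(tcp(cx,cy),v=15); f=push(2); print(cx,cy,f,heel(sensors.read_ee_pos()))
    if f[1]>12: break
cy0=cy
while f[1]<10.5 and cy<76:
    cy+=1; r.move_straight(tcp(cx,cy),v=10); f=push(2); print(cx,cy,f,heel(sensors.read_ee_pos()))
# relax and draw back diagonally, then clear in -y, staying 20 mm off the blank's side
r.move_straight(tcp(-57,63.5),v=15); print(push(2),heel(sensors.read_ee_pos()))
r.move_straight(tcp(-68,50),v=40); print(push(2))
r.move_straight(tcp(-72,-20,76.3),v=100)
c=cams.get_calibration("wrist"); im=cams.snapshot("wrist")[:,:,::-1].copy(); cv2.imwrite("pics/w_e.png",im)
im2=im.copy(); bl=[*pose(FE,[(-28,115,0)])[0][:2],FE[2]]
for s,P in [(bl,box(-28,28,-50,50,48)),(FE,box(0,22,-185,185,52)),(FE,box(-62,0,165,187,46))]:
    cv2.polylines(im2,[np.int32(w2p(c,pose(s,P)))],True,(0,255,0),1)
cv2.imwrite("pics/ov4.png",im2); print(sensors.read_time(),sensors.read_ee_pos())
```

```text
-54 65 [ 1.9392 -0.5072 -0.8484] [-54.6373  64.895 ]
-51.8 66 [ 4.7079  0.4357 -2.2764] [-54.1591  65.2084]
-51.7 69 [ 5.6991  5.3064 -3.6289] [-54.2312  65.8226]
-51.7 71.5 [ 5.6039  7.5677 -5.9363] [-54.2633  66.0974]
-51.7 72.5 [ 5.8412  9.8389 -6.5473] [-54.2516  66.2099]
-51.7 73.5 [ 6.0566 11.3094 -8.2327] [-54.2653  66.2781]
[-0.317  -0.2652 -0.3282] [-56.7617  63.9816]
[-0.2541 -1.1282 -0.0992]
34.7333 [463.5085 147.7572  76.3157]
```

View pics/ov4.png

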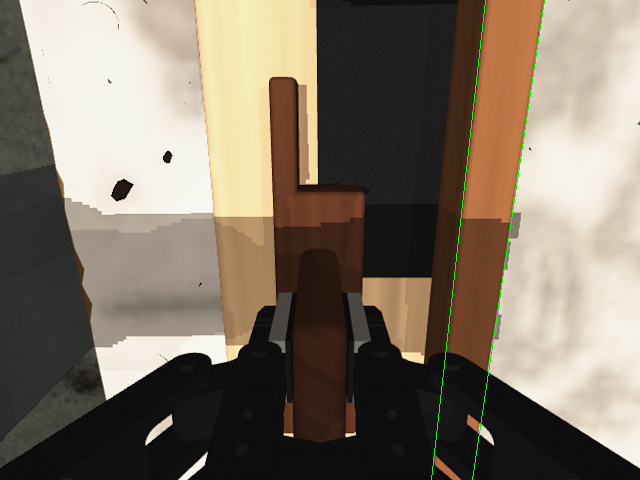

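The stick is unmoved in the hand (cheek still at (284,80–185)). The blank is out of this view. I'll stand the stick down where it came from, then check the blank from above.

Run:
```python
from fit import *
p=sensors.read_ee_pos(); r.move_straight([p[0],p[1],130],v=150)
g=[464.9,-264.7]; q=tool(-.298)
r.goto([*g,110],q); r.move_straight([*g,66],v=80); r.pause(.2)
print(r.move_straight([*g,59.5],v=15,until_force=4),sensors.read_ee_pos())
claw.set_gripper(60); r.pause(.2)
r.move_straight([*g,180],v=120)
c=cams.get_calibration("wrist"); a=cams.snapshot("wrist")[:,:,::-1].copy(); 
r.goto([485,255,290],tool(-.016)); r.pause(.2)
c=cams.get_calibration("wrist"); im=cams.snapshot("wrist")[:,:,::-1].copy()
ab=cams.snapshot("top")
cv2.imwrite("pics/w_f.png",im)
o=np.zeros((600,800,3),np.uint8)
o[:480,:340]=cv2.resize(a,None,fx=.53,fy=1)[:480,:340]
k=cv2.resize(im[0:230,225:415],None,fx=2.4,fy=2.4,interpolation=cv2.INTER_CUBIC); o[:k.shape[0],342:342+k.shape[1]]=k[:600,:458]
cv2.imwrite("pics/ov5.png",o); np.save("pics/w_f.npy",c,allow_pickle=True)
print(sensors.read_time(),sensors.read_contact_force())
```

```text
True [ 464.9739 -264.5852   60.3456]Traceback (most recent call last):
  File "<stdin>", line 14, in <module>
ValueError: could not broadcast input array from shape (480,339,3) into shape (480,340,3)
```

Run:
```python
from h import *
im=cv2.imread("pics/w_f.png"); k=cv2.resize(im[0:230,225:415],None,fx=2.4,fy=2.4,interpolation=cv2.INTER_CUBIC)
t=cams.snapshot("top")[:,:,::-1]; t=cv2.resize(t[225:300,420:550],None,fx=2.4,fy=2.4)
o=np.zeros((560,800,3),np.uint8); o[:k.shape[0],:k.shape[1]]=k; o[:t.shape[0],470:470+t.shape[1]]=t; cv2.imwrite("pics/ov5.png",o)
print(sensors.read_time())
```

```text
42.25
```

View pics/ov5.png

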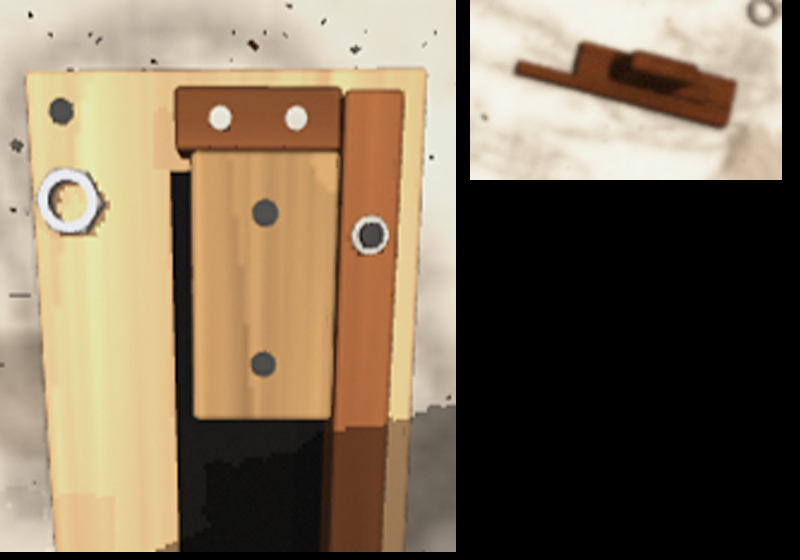

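The blank sits against the stop (no gap at row 150). Its right edge (340→331) runs parallel and tight to the fence edge (343→334), and the stick stands on its sole on the bench, well clear.

```bash
python3 -c "
from bench import ticket
print(ticket.finish_job())"
```

```text
the job is handed in; nothing more can be done
None
```

The job is handed in: the last picture showed the blank home on the stop and flush on the fence, and the stick on its sole clear of it, by about 42 s. The side push read mostly 8–10.5 N along the feed, but until_force let it drop to zero on touching the stop (about 5 N change), so I re-pressed there at about 5–6 N.

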